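# Touch-latch dosing-cup box on the bottle packing bench

### The job

Open the wider of the two grey dosing-cup boxes: press down on the front of its lid until the touch latch lets go and the lid springs up ajar, then push the lid up and over until it rests fully back on its stop. Leave the narrower box shut, and do not pick up, shift or knock over the bottles, cups and cartons standing around.

Things in the scene. Friction and masses are not known exactly. Their poses are not given: they have to be found in the camera images.
- widebox: the wider of two grey bench boxes for dosing cups, fixed to the table: 150 mm deep (its x), 180 wide (its y), walls 98 high, 5 thick, foot plate 8 mm wider all round. Origin: centre of the underside; -x is its front, facing the robot; z up. Flat grey lid, no handle, 150 x 180 x 8 mm, 0.1-0.2 kg: top face 114 mm up when closed, 8 mm gap to the walls, hinge axis at x 75, z 110 mm
- widebox_lid_edge (a point): middle of the front (free) edge of the wide box's lid, on its top face; moves with the lid; x points to the hinge, z out of the top face. Pressing the lid down 5 to 7 mm near this edge, with 2 to 6 N, frees its touch latch; as the finger goes up again a spring lifts the lid ajar. A latched lid cannot be pulled up
- widebox_lid_hinge (a point): middle of the hinge axis of the wide box's lid, which opens by turning up and back, away from the robot. Under the lid, 25 mm from its left (+y) end and 18 mm behind the front edge, hangs the latch's striker, 50 mm long
- widebox_lid (a joint): angle of the wide box's lid, rad: 0 closed and latched, negative pressed in (stop -0.05: 7 mm down at the front edge), about 0.5 released and ajar (front edge some 70 mm up), 1.57 upright, 1.85 fully back at its stop. Once ajar it is free: it falls back to ajar unless swung past upright, then it falls to its stop and stays. The catch does not take hold again
- slimbox: the narrower of two grey bench boxes for dosing cups, fixed to the table: 150 mm deep (its x), 120 wide (its y), walls 98 high, 5 thick, foot plate 8 mm wider all round. Origin: centre of the underside; -x is its front, facing the robot; z up. Flat grey lid, no handle, 150 x 120 x 8 mm, 0.1-0.2 kg: top face 114 mm up when closed, 8 mm gap to the walls, hinge axis at x 75, z 110 mm
- slimbox_lid (a joint): angle of the narrow box's lid, rad, same kind of touch latch; to stay shut: 0 closed and latched, negative pressed in (stop -0.05: 7 mm down at the front edge), about 0.5 released and ajar (front edge some 70 mm up), 1.57 upright, 1.85 fully back at its stop
- bottle_a: loose amber bottle with a white cap, 52 mm diameter, 135 mm tall, origin at the centre of its underside
- bottle_b: loose amber bottle with a white cap, 52 mm diameter, 135 mm tall, origin at the centre of its underside
- bottle_c: loose amber bottle with a white cap, 52 mm diameter, 135 mm tall, origin at the centre of its underside
- cup_a: loose white dosing cup, 40 mm diameter, 45 mm tall, origin at the centre of its underside
- cup_b: loose white dosing cup, 40 mm diameter, 45 mm tall, origin at the centre of its underside
- carton_a: loose standing carton, 55 x 55 x 140 mm, origin at the centre of its underside
- carton_b: loose standing carton, 55 x 55 x 140 mm, origin at the centre of its underside

How it is judged:
By the outcome, as a careful person would: the job done as asked, in the order asked, and still so for the second after the job is handed in, with the robot touching nothing.
It also fails if it takes over 51 s, if anything falls off the work surface, if the arm or the gripper's body presses on something with over 40 N, if the wrist force passes 120 N, or if a joint passes its speed limit or range.

### The arm

A 6-joint arm with a two-finger parallel gripper is mounted at the origin on the work surface. World frame = base frame: x ahead of the robot, y to its left, z up, the work surface at z = 0. Lengths are in mm, angles in degrees, forces in N, time in s.
With the tool pointing down it reaches from about 350 to 925 mm from the base axis. Payload 6.4 kg.
Tool frame: the origin (TCP) lies at the very end of the fingers, on their centre line; the grasp point (between the pads) lies 19 mm behind it; x points along the fingers, y is the direction in which the jaws open and shut, and the axes are right-handed (so a half turn about x gives the same grasp; the last joint's range is limited). The gripper opens to 85 mm and grips with 20 to 120 N. Pads are 22 mm wide; open, the fingers measure 114 mm over their backs; the gripper's body (76 mm by 85 mm) begins 54 mm behind the grasp point. The pads swing forward as they close: fully open they stand 13 mm farther back than shut.
Start: joints at [-77.355, 14.043, 89.255, -0, 76.702, -9.975], TCP at [250.011, -600.007, 199.29] pointing down, gripper open.
Joint ranges: [-179.41, 179.41], [-58.25, 129.5], [7.25, 145.43], [-54.29, 234.29], [11.92, 165.04], [-157.13, 157.13]. Speed limits (degrees/s): [147.25, 147.25, 180, 180, 180, 180].

### API

Orientations are given as a 3x3 rotation matrix whose columns are the frame's x, y, z axes.
In Python, from station import r gives the robot as it stands.
- The arm moves only by the tool step_arm, never from a script. Its argument "rows" is a list that holds one entry, the list of rows, each a list of 7 numbers: the shift along the world's x, y, z in m, then the turn, a rotation vector about the world's x, y, z in degrees, then the closure, from 0 (fully open) to 1 (shut). In form: [[[dx, dy, dz, ax, ay, az, hand], ...]]. A call has exactly 10 rows; each row shifts and turns the pose as measured when the row begins; what a row does not reach is not made up. A row lasts 1/8 s, in which the tool goes at most 62.5 mm and 10.7 degrees, less where a joint would pass 70% of its speed; a pose out of reach is approached as far as the arm can. A call with a gripper value outside its range is refused whole. The fingers move at their own pace and stop on an object; "force" is the grip in N (left out, the last holds). Time passes only in rows, so rows that do not move let the fingers close, or fill a call up. It gives the time, the measured TCP pose, the force and the opening at its end, in the units of the state.
- r.observe(): the state, without advancing time (a new reading comes with each control period).
- r.read_camera(name): name is "side" or "top"; returns (picture, depth): 384x512x3 uint8, red, green, blue; 384x512 float32, mm along the optical axis (not along the pixel's ray), 0 where there is no reading.
- r.camera_params(name): a dict with "vertical_fov" (degrees; the focal length in pixels is half the picture's height over the tangent of half this angle, whatever the lens; pixels are square), "cx", "cy" (the principal point, pixels), "T" (4x4, takes a point from camera to world coordinates). Camera axes: x right, y down, z forward; pixel columns grow to the right and rows downward; lengths in mm; the calibration is good to about 2 mm. A picture is of the moment at which its call begins. camera_params takes no time and is no camera call.
- r.hand_in(): hands the job in, once; it reports no verdict.
Trained networks look in the newest picture that a camera, given by its name, has taken for a name from the list of things; names that differ only in an ending like _2 or _b are one class to them, and where a whole thing is asked for, a point or a joint stands for the part that bears it (a point fixed in the world has none). Each returns a list of dicts, best first, with "confidence" (0 to 1); they miss things now and then, are a little off and sometimes report something else, mostly with a low value. They report only what shows in the picture. A call takes as long as a camera call.
- r.spot_in(name, camera): "at" ([x, y, z] in mm, in the coordinates of the camera as it stood for that picture, good to about 4 mm: the middle of the surface that is visible of it).
The state is a dict: "time_s": time; "q": joint angles; "joint_velocities": joint speeds; "effort": joint torques, N m; "eef_pos": TCP position; "tcp_rot": TCP orientation; "force": force on the tool from outside, world axes, zero at the start; "ft_torque": the same for the moment, N m; "width": opening from 0.0 (shut) to 1.0 (fully open).
Only numpy, scipy, OpenCV 4.12 (cv2) and the standard library are available. Lean on these libraries where they do the work, as an engineer would, in place of code of your own. Each camera call takes 0.05 s, during which the arm holds its last target. There are 200 camera calls.

## Working session

There is one attempt and no reset: what is moved stays moved. The work goes in short steps, Python scripts to look and compute and a tool call to move; the robot and the scene stay as the last step left them, time stands still between calls to the robot, and variables do not carry over. Pictures are saved under pics/ and viewed, about 8 in all and at most 12, crops included, and the job is handed in when it is done.

Besides the shell and the picture viewer there is one more tool, called after "Emit:" as name(argument=value, ...) on one line, values as JSON. step_arm: Moves the arm, as the interface text tells. Its arguments: {"type":"object","properties":{"rows":{"type":"array","items":{"type":"array","items":{"type":"array","items":{"type":"number"}}}},"force":{"type":"number"}},"required":["rows"]}

```bash
mkdir -p pics; cat > h.py <<'E'
from station import r
import numpy as np, cv2
def cloud(n):
    im,d=r.read_camera(n); p=r.camera_params(n)
    h,w=d.shape; f=h/2/np.tan(np.radians(p["vertical_fov"])/2)
    v,u=np.mgrid[:h,:w]
    P=np.stack([(u-p["cx"])*d/f,(v-p["cy"])*d/f,d],-1)
    T=np.array(p["T"]); W=P@T[:3,:3].T+T[:3,3]; W[d==0]=np.nan
    return im,d,W
def spot(n,c):
    T=np.array(r.camera_params(c)["T"])
    return [(round(s["confidence"],2),(T[:3,:3]@np.array(s["at"])+T[:3,3]).round().tolist()) for s in r.spot_in(n,c)]
E
python3 - <<'E'
from h import *
for c in("top","side"):
    im,d,W=cloud(c); cv2.imwrite(f"pics/{c}0.png",im[:,:,::-1])
    np.save(f"{c}.npy",W)
    print(c,np.array(r.camera_params(c)["T"]).round(2).tolist())
    for n in("widebox","widebox_lid_edge","widebox_lid","slimbox","bottle_a","cup_a","carton_a"): print(n,spot(n,c))
o=r.observe();print(o["time_s"],o["eef_pos"],o["tcp_rot"])
E
```

```text
top [[-0.0, -1.0, 0.04, 504.78], [-1.0, 0.0, 0.03, -13.15], [-0.03, -0.04, -1.0, 1238.7], [0.0, 0.0, 0.0, 1.0]]
widebox [(0.55, [594.0, -222.0, 116.0])]
widebox_lid_edge [(0.95, [590.0, -230.0, 112.0])]
widebox_lid [(0.63, [593.0, -227.0, 114.0])]
slimbox [(0.61, [583.0, 236.0, 116.0]), (0.31, [512.0, 452.0, 91.0])]
bottle_a [(0.8, [440.0, -4.0, 88.0]), (0.56, [490.0, -414.0, 88.0])]
cup_a [(0.61, [356.0, -63.0, 17.0]), (0.55, [360.0, 100.0, 15.0])]
carton_a [(0.95, [748.0, 109.0, 136.0]), (0.68, [744.0, -84.0, 139.0])]
side [[-0.78, -0.49, 0.4, 144.74], [-0.63, 0.59, -0.51, 558.01], [0.01, -0.65, -0.76, 932.18], [0.0, 0.0, 0.0, 1.0]]
widebox [(0.72, [574.0, -187.0, 117.0]), (0.38, [595.0, -219.0, 117.0])]
widebox_lid_edge [(0.7, [595.0, -220.0, 121.0])]
widebox_lid [(0.86, [595.0, -215.0, 114.0])]
slimbox [(0.85, [568.0, 270.0, 116.0]), (0.74, [598.0, -218.0, 115.0]), (0.24, [738.0, 129.0, 106.0])]
bottle_a [(0.86, [434.0, 10.0, 84.0]), (0.71, [507.0, 472.0, 91.0]), (0.58, [485.0, -405.0, 74.0])]
cup_a [(0.6, [363.0, -61.0, 35.0]), (0.53, [368.0, 91.0, 33.0])]
carton_a [(0.95, [737.0, 128.0, 106.0]), (0.91, [741.0, -69.0, 98.0]), (0.44, [574.0, -188.0, 115.0])]
0.8 [ 249.98051441 -600.03235585  199.31772656] [[-2.87948580e-05  3.84585389e-01 -9.23089420e-01]
 [-5.89931615e-05 -9.23089420e-01 -3.84585387e-01]
 [-9.99999998e-01  4.33818816e-05  4.92681367e-05]]
```

View pics/top0.png

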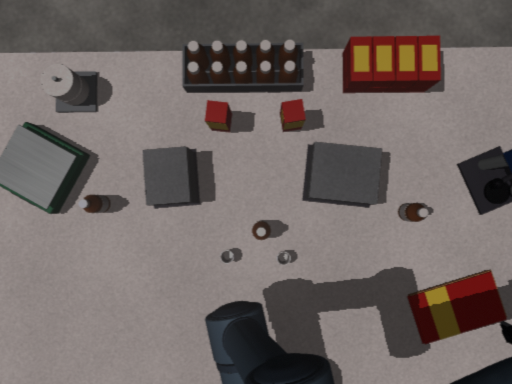

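View pics/side0.png

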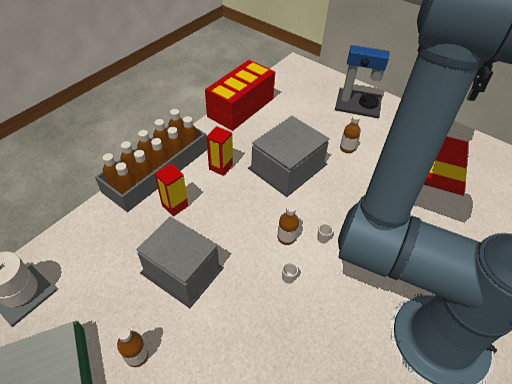

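The top view shows the wide box at pixel (344,174), with a bottle to its right (415,212) and a carton behind it at (292,115). The slim box is at (171,176). The side view agrees. Next I fit the lid rectangle.

```bash
python3 - <<'E'
from h import *
for c in("top","side"):
    W=np.load(f"{c}.npy")
    for nm,cx,cy in(("wide",594,-225),("slim",583,236)):
        m=(abs(W[...,2]-115)<7)&(abs(W[...,0]-cx)<130)&(abs(W[...,1]-cy)<130)
        m=cv2.morphologyEx(m.astype(np.uint8),cv2.MORPH_OPEN,np.ones((5,5)))>0
        p=W[m]; print(c,nm,m.sum(),np.median(p[:,2]),cv2.minAreaRect(p[:,:2].astype(np.float32)), np.linalg.lstsq(np.c_[p[:,:2]-[cx,cy],np.ones(len(p))],p[:,2],rcond=None)[0])
W=np.load("top.npy")
m=(W[...,2]>20)&(W[...,0]>350)&(W[...,0]<850)&(abs(W[...,1])<480)
n,l,s,_=cv2.connectedComponentsWithStats(m.astype(np.uint8))
for i in range(1,n):
    p=W[l==i]
    if len(p)>15: print(len(p),p.min(0).round(),p.max(0).round())
E
```

```text
top wide 3753 114.6488765662084 ((593.689453125, -228.42276000976562), (180.83587646484375, 150.26707458496094), 83.84671783447266) [-3.99069236e-03  2.51325980e-05  1.14673155e+02]
top slim 2466 114.63979014190511 ((588.236572265625, 251.92730712890625), (150.05345153808594, 121.39070892333984), 4.311502456665039) [-3.78855112e-03 -7.36754294e-04  1.14681524e+02]
side wide 2071 117.1080473491213 ((596.333984375, -225.61184692382812), (182.4655303955078, 152.09088134765625), 84.00446319580078) [-7.22971153e-04 -2.08722522e-03  1.17071411e+02]
side slim 2731 116.88244838344963 ((591.6717529296875, 252.60964965820312), (151.74761962890625, 122.12261962890625), 4.28585147857666) [-9.86902344e-04 -1.94082216e-03  1.16868047e+02]
1306 [ 836. -480.   20.] [ 850. -242.  127.]
889 [ 841. -122.   20.] [850. 218.  93.]
656 [ 723. -120.   20.] [785. -58. 145.]
679 [723.  83.  20.] [785. 144. 146.]
4046 [ 510. -325.   20.] [ 677. -131.  123.]
2794 [509. 186.  20.] [667. 315. 123.]
434 [489. 439.  22.] [539. 479. 140.]
436 [ 462. -443.   21.] [ 513. -396.  141.]
292 [415. -27.  36.] [464.  23. 142.]
57 [350.  77.  20.] [382. 114.  50.]
45 [350. -83.  20.] [379. -47.  50.]
```

Fit: wide box centre about (595, -227), yaw -6°, lid top at z 115. Front edge middle is (520, -219) and hinge middle (670, -235). I'll shut the fingers and go above the front edge.

Emit:
step_arm(rows=[[[0.03,0.04,0,0,0,-3,1],[0.03,0.04,0,0,0,-3,1],[0.03,0.04,0,0,0,-3,1],[0.03,0.04,0,0,0,-3,1],[0.03,0.04,0,0,0,-3,1],[0.03,0.04,0,0,0,-3,1],[0.03,0.04,0,0,0,-3,1],[0.03,0.04,0,0,0,-3,1],[0.03,0.04,0,0,0,-3,1],[0.0,0.0,0,0,0,0,1]]])

```text
time_s: 2.05
eef_pos: [526.5, -228.8, 201.0]
tcp_rot: [[0.003, -0.095, -0.995], [-0.004, -0.995, 0.095], [-1.0, 0.004, -0.003]]
force: [-0.1, -0.9, 0.9]
width: -0.003
```

Emit:
step_arm(rows=[[[0.005,0.008,-0.02,0,0,0,1],[0,0,-0.02,0,0,0,1],[0,0,-0.02,0,0,0,1],[0,0,-0.01,0,0,0,1],[0,0,-0.004,0,0,0,1],[0,0,-0.003,0,0,0,1],[0,0,-0.002,0,0,0,1],[0,0,-0.002,0,0,0,1],[0,0,-0.001,0,0,0,1],[0,0,0,0,0,0,1]]])

```text
time_s: 3.3
eef_pos: [529.8, -222.9, 113.3]
tcp_rot: [[0.002, -0.1, -0.995], [-0.004, -0.995, 0.1], [-1.0, 0.004, -0.003]]
force: [-0.1, 0.8, 0.1]
width: 0.003
```

Emit:
step_arm(rows=[[[0,0,-0.0015,0,0,0,1],[0,0,-0.0015,0,0,0,1],[0,0,-0.001,0,0,0,1],[0,0,0,0,0,0,1],[0,0,0,0,0,0,1],[0,0,0,0,0,0,1],[0,0,0,0,0,0,1],[0,0,0,0,0,0,1],[0,0,0,0,0,0,1],[0,0,0,0,0,0,1]]])

```text
time_s: 4.55
eef_pos: [530.1, -222.9, 109.4]
tcp_rot: [[0.003, -0.099, -0.995], [-0.004, -0.995, 0.099], [-1.0, 0.004, -0.003]]
force: [0.4, 0.0, 0.3]
width: 0.002
```

Emit:
step_arm(rows=[[[0,0,-0.001,0,0,0,1],[0,0,-0.001,0,0,0,1],[0,0,0,0,0,0,1],[0,0,0,0,0,0,1],[0,0,0,0,0,0,1],[0,0,0,0,0,0,1],[0,0,0,0,0,0,1],[0,0,0,0,0,0,1],[0,0,0,0,0,0,1],[0,0,0,0,0,0,1]]])

```text
time_s: 5.8
eef_pos: [530.0, -222.9, 107.2]
tcp_rot: [[0.003, -0.099, -0.995], [-0.004, -0.995, 0.099], [-1.0, 0.004, -0.003]]
force: [0.1, 1.1, 0.4]
width: -0.004
```

```bash
python3 - <<'E'
from h import *
im,d,W=cloud("side"); cv2.imwrite("pics/s1.png",cv2.resize(im[90:220,220:370,::-1],None,fx=4,fy=4))
F=[]
for i in range(4):
    F.append(r.observe()["force"]); r.read_camera("side")
print(np.array(F).round(1).tolist(), r.observe()["eef_pos"])
m=(abs(W[...,2]-112)<14)&(abs(W[...,0]-595)<90)&(abs(W[...,1]+225)<100)
p=W[m]; print(len(p),np.linalg.lstsq(np.c_[p[:,:2]-[595,-227],np.ones(len(p))],p[:,2],rcond=None)[0])
E
```

```text
[[0.1, 0.4, 0.0], [0.4, -0.8, 0.4], [0.2, -0.5, -0.7], [0.4, -0.9, 0.3]] [ 530.04580202 -222.917045    107.25438688]
2053 [ 1.78226965e-02 -1.86309079e-02  1.15940102e+02]
```

View pics/s1.png

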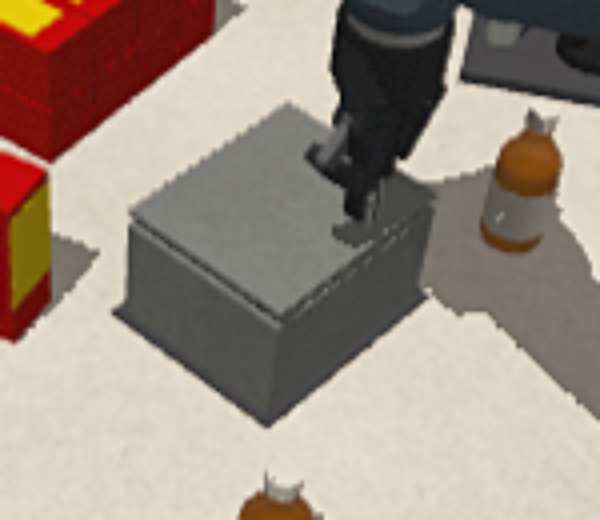

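The fingertip at pixel (362,215) is at or just above the lid, and its shadow lies beside it. There's no contact force yet, so I'll go on down gently.

Emit:
step_arm(rows=[[[0,0,-0.001,0,0,0,1],[0,0,-0.001,0,0,0,1],[0,0,-0.001,0,0,0,1],[0,0,0,0,0,0,1],[0,0,0,0,0,0,1],[0,0,0,0,0,0,1],[0,0,0,0,0,0,1],[0,0,0,0,0,0,1],[0,0,0,0,0,0,1],[0,0,0,0,0,0,1]]])

```text
time_s: 7.3
eef_pos: [530.0, -222.9, 104.0]
tcp_rot: [[0.003, -0.099, -0.995], [-0.004, -0.995, 0.099], [-1.0, 0.004, -0.003]]
force: [-0.2, -0.2, -0.8]
width: 0.002
```

```bash
python3 - <<'E'
from h import *
F=[]
for i in range(4):
    F.append(r.observe()["force"]); im,d,W=cloud("side")
print(np.array(F).round(1).tolist(), r.observe()["eef_pos"])
W0=np.load("side.npy")
u=np.array([.9945,-.1045]);v=np.array([.1045,.9945])
for A in(W0,W):
    X=(A[...,:2]-[595,-227])@u;Y=(A[...,:2]-[595,-227])@v
    # left half of lid (free of the gripper), by depth strips
    print([(x,round(float(np.nanmedian(A[...,2][(abs(X-x)<6)&(Y>30)&(Y<85)&(abs(A[...,2]-113)<12)])),1)) for x in(-66,-40,0,40,66)])
X=(W[...,:2]-[595,-227])@u
m=(W[...,2]>119)&(W[...,2]<150)&(abs(X+62)<30)&(abs(W[...,1]+220)<40)
print("finger low pts",m.sum(),W[m][np.argsort(W[m][:,2])][:8].round().tolist())
E
```

```text
[[-0.2, -0.2, -0.8], [-0.4, 0.2, 0.5], [-0.4, -0.6, 0.0], [-0.2, 0.9, 0.5]] [ 530.06894085 -222.91122953  104.03296033]
[(-66, 116.3), (-40, 117.1), (0, 117.5), (40, 117.3), (66, 117.1)]
[(-66, 116.8), (-40, 117.7), (0, 117.2), (40, 117.0), (66, 117.2)]
finger low pts 44 [[542.0, -195.0, 119.0], [545.0, -198.0, 119.0], [547.0, -228.0, 119.0], [547.0, -207.0, 119.0], [527.0, -208.0, 119.0], [536.0, -216.0, 119.0], [533.0, -191.0, 120.0], [529.0, -248.0, 120.0]]
```

```bash
python3 - <<'E'
from h import *
im,d,W=cloud("side"); a=cv2.resize(im[110:180,260:335,::-1],None,fx=6,fy=6,interpolation=cv2.INTER_CUBIC)
p=r.camera_params("side");T=np.linalg.inv(np.array(p["T"]));f=192/np.tan(np.radians(p["vertical_fov"])/2)
def pr(q):
    c=T[:3,:3]@np.array(q)+T[:3,3]; return (f*c[0]/c[2]+p["cx"],f*c[1]/c[2]+p["cy"])
o=r.observe()["eef_pos"]
for q,col in((o,(0,0,255)),(o+[0,0,12],(0,255,0)),([520.4,-219,115],(255,0,0))):
    x,y=pr(q); print(x,y); cv2.circle(a,(int((x-260+.5)*6),int((y-110+.5)*6)),4,col,-1)
cv2.imwrite("pics/s2.png",a)
E
```

```text
308.24231880014753 153.3640324412819
308.77539539406314 150.4071464342739
310.7723426205574 152.86498566164306
```

View pics/s2.png

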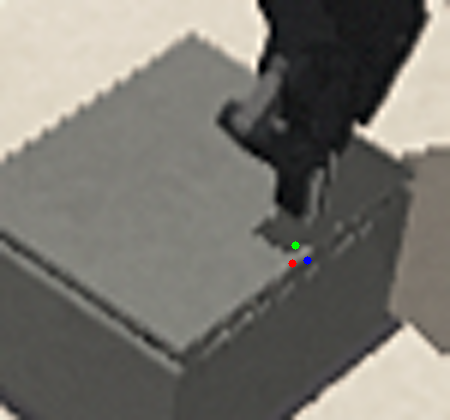

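```bash
python3 - <<'E'
from h import *
im,d,W=cloud("side"); p=r.camera_params("side")
for cx,cy in((300,200),(300,210),(300,218),(300,226),(290,235),(275,232),(265,230),(320,190),(245,120),(250,225),(300,240)):
    u,v=260+cx/6-.5,110+cy/6-.5; u,v=int(round(u)),int(round(v)); print((cx,cy),W[v,u].round(),im[v,u])
E
```

```text
(300, 200) [ 526. -214.  154.] [29 29 31]
(300, 210) [ 524. -212.  152.] [25 28 27]
(300, 218) [ 525. -216.  142.] [66 66 63]
(300, 226) [ 533. -234.  120.] [75 74 71]
(290, 235) [ 536. -228.  114.] [74 74 70]
(275, 232) [ 543. -223.  118.] [71 71 68]
(265, 230) [ 546. -221.  117.] [68 66 64]
(320, 190) [ 521. -220.  160.] [74 72 71]
(245, 120) [ 537. -164.  230.] [100 100  98]
(250, 225) [ 554. -217.  119.] [133 133 126]
(300, 240) [ 527. -224.  119.] [66 66 63]
```

Emit:
step_arm(rows=[[[0,0,-0.001,0,0,0,1],[0,0,-0.001,0,0,0,1],[0,0,-0.001,0,0,0,1],[0,0,-0.001,0,0,0,1],[0,0,-0.001,0,0,0,1],[0,0,0,0,0,0,1],[0,0,0,0,0,0,1],[0,0,0,0,0,0,1],[0,0,0,0,0,0,1],[0,0,0,0,0,0,1]]])

```text
time_s: 8.85
eef_pos: [530.0, -222.9, 98.6]
tcp_rot: [[0.003, -0.099, -0.995], [-0.004, -0.995, 0.099], [-1.0, 0.004, -0.003]]
force: [0.7, -0.9, 0.4]
width: 0.003
```

```bash
python3 - <<'E'
from h import *
F=[]
for i in range(4):
    F.append(r.observe()["force"]); im,d,W=cloud("side")
o=r.observe();print(np.mean(F,0), o["eef_pos"],o["width"],o["q"])
cv2.imwrite("pics/s3.png",cv2.resize(im[60:180,230:390,::-1],None,fx=5,fy=5,interpolation=cv2.INTER_CUBIC))
E
```

```text
[-0.05846459 -0.02066836  0.43598167] [ 530.01322602 -222.91344344   98.60070169] -0.0014050763466670435 [-34.04403493  10.40792491 104.73474525  -0.13088137  64.58782969
  61.71958188]
```

View pics/s3.png

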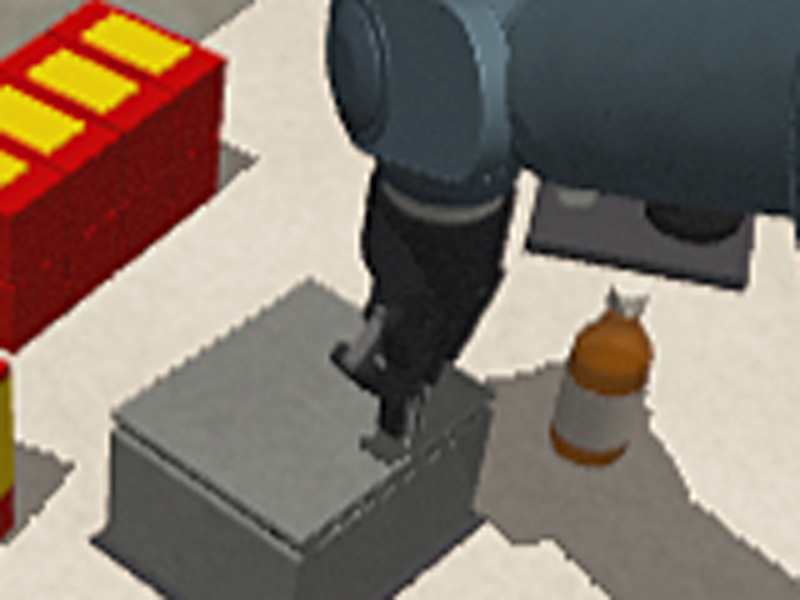

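The fingertip is still slightly above the lid, with a small shadow at (385,445). The reported TCP height reads low against the camera, while xy agrees. I'll continue by feel.

Emit:
step_arm(rows=[[[0,0,-0.001,0,0,0,1],[0,0,-0.001,0,0,0,1],[0,0,-0.001,0,0,0,1],[0,0,-0.001,0,0,0,1],[0,0,-0.001,0,0,0,1],[0,0,0,0,0,0,1],[0,0,0,0,0,0,1],[0,0,0,0,0,0,1],[0,0,0,0,0,0,1],[0,0,0,0,0,0,1]]])

```text
time_s: 10.3
eef_pos: [530.0, -222.9, 93.2]
tcp_rot: [[0.003, -0.099, -0.995], [-0.004, -0.995, 0.099], [-1.0, 0.004, -0.003]]
force: [0.4, 0.0, 1.1]
width: 0.0
```

```bash
python3 - <<'E'
from h import *
F=[]
for i in range(4):
    F.append(r.observe()["force"]); im,d,W=cloud("side")
o=r.observe();print(np.mean(F,0), o["eef_pos"])
E
```

```text
[0.28577354 0.34610018 0.59724717] [ 530.00014817 -222.87256131   93.19846503]
```

Emit:
step_arm(rows=[[[0,0,-0.001,0,0,0,1],[0,0,-0.001,0,0,0,1],[0,0,-0.001,0,0,0,1],[0,0,-0.001,0,0,0,1],[0,0,0,0,0,0,1],[0,0,0,0,0,0,1],[0,0,0,0,0,0,1],[0,0,0,0,0,0,1],[0,0,0,0,0,0,1],[0,0,0,0,0,0,1]]])

```text
time_s: 11.75
eef_pos: [530.0, -222.9, 88.9]
tcp_rot: [[0.003, -0.099, -0.995], [-0.004, -0.995, 0.099], [-1.0, 0.004, -0.003]]
force: [-0.1, 0.3, -0.0]
width: -0.002
```

```bash
python3 - <<'E'
from h import *
F=[]
for i in range(4):
    F.append(r.observe()["force"]); im,d,W=cloud("side")
o=r.observe();print(np.mean(F,0), o["eef_pos"])
cv2.imwrite("pics/s4.png",cv2.resize(im[100:190,240:360,::-1],None,fx=6,fy=6,interpolation=cv2.INTER_CUBIC))
E
```

```text
[0.07406663 0.18052997 0.05731406] [ 529.98364591 -222.91663895   88.89872965]
```

View pics/s4.png

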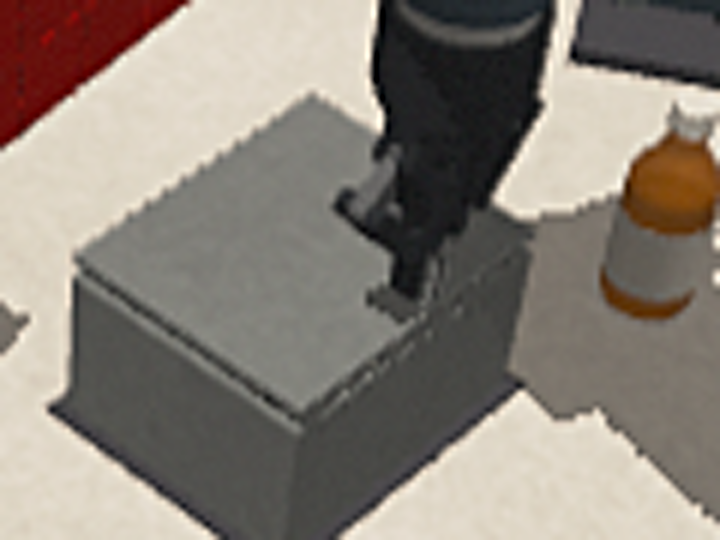

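The tip's dark end at (408,290) is now a few mm above the shadow's end. I'll keep going.

Emit:
step_arm(rows=[[[0,0,-0.001,0,0,0,1],[0,0,-0.001,0,0,0,1],[0,0,-0.001,0,0,0,1],[0,0,-0.001,0,0,0,1],[0,0,-0.001,0,0,0,1],[0,0,0,0,0,0,1],[0,0,0,0,0,0,1],[0,0,0,0,0,0,1],[0,0,0,0,0,0,1],[0,0,0,0,0,0,1]]])

```text
time_s: 13.2
eef_pos: [530.0, -222.9, 83.5]
tcp_rot: [[0.003, -0.099, -0.995], [-0.004, -0.995, 0.099], [-1.0, 0.004, -0.003]]
force: [0.3, 0.3, -0.5]
width: -0.003
```

```bash
cat > m.py <<'E'
from h import *
F=[]
for i in range(4):
    F.append(r.observe()["force"]); im,d,W=cloud("side")
o=r.observe();print(np.mean(F,0).round(2), o["eef_pos"])
u=np.array([.9945,-.1045]);v=np.array([.1045,.9945])
X=(W[...,:2]-[595,-227])@u;Y=(W[...,:2]-[595,-227])@v
print([(x,round(float(np.nanmedian(W[...,2][(abs(X-x)<6)&(Y>30)&(Y<85)&(abs(W[...,2]-113)<12)])),1)) for x in(-66,-40,0,40,66)])
E
python3 m.py
```

```text
[ 0.26  0.43 -0.14] [ 529.96476746 -222.87483072   83.51410857]
[(-66, 116.7), (-40, 117.4), (0, 116.9), (40, 117.2), (66, 117.2)]
```

Emit:
step_arm(rows=[[[0,0,-0.001,0,0,0,1],[0,0,-0.001,0,0,0,1],[0,0,-0.001,0,0,0,1],[0,0,-0.001,0,0,0,1],[0,0,-0.001,0,0,0,1],[0,0,-0.0005,0,0,0,1],[0,0,0,0,0,0,1],[0,0,0,0,0,0,1],[0,0,0,0,0,0,1],[0,0,0,0,0,0,1]]])

```text
time_s: 14.65
eef_pos: [530.0, -222.9, 78.5]
tcp_rot: [[0.002, -0.099, -0.995], [-0.004, -0.995, 0.099], [-1.0, 0.004, -0.003]]
force: [-1.1, 0.4, 2.4]
width: -0.001
```

```bash
python3 m.py
```

```text
[-1.05  0.06  2.15] [ 529.96895986 -222.93348225   78.43743175]
[(-66, 112.2), (-40, 113.9), (0, 114.1), (40, 115.8), (66, 116.3)]
```

Contact at 2.2 N with the lid front down about 4.5 mm, so the real tip is about 31 mm above the reported TCP. I'll press a touch more, then rise.

Emit:
step_arm(rows=[[[0,0,-0.001,0,0,0,1],[0,0,-0.001,0,0,0,1],[0,0,0,0,0,0,1],[0,0,0.005,0,0,0,1],[0,0,0.01,0,0,0,1],[-0.01,0,0.015,0,0,0,1],[-0.02,0,0.02,0,0,0,1],[-0.02,0,0.02,0,0,0,1],[-0.02,0,0.02,0,0,0,1],[0,0,0,0,0,0,1]]])

```text
time_s: 16.1
eef_pos: [459.4, -223.5, 172.0]
tcp_rot: [[0.007, -0.099, -0.995], [-0.007, -0.995, 0.099], [-1.0, 0.006, -0.007]]
force: [0.1, -0.7, 0.2]
width: -0.003
```

```bash
python3 - <<'E'
from h import *
o=r.observe();print(o["eef_pos"],o["force"],o["time_s"])
im,d,W=cloud("side");cv2.imwrite("pics/s5.png",cv2.resize(im[60:200,220:380,::-1],None,fx=5,fy=4.2857,interpolation=cv2.INTER_CUBIC))
im,d,W=cloud("top");cv2.imwrite("pics/t5.png",im[100:260,260:460,::-1])
u=np.array([.9945,-.1045]);v=np.array([.1045,.9945])
for c in("side","top"):
    W=cloud(c)[2]
    X=(W[...,:2]-[595,-227])@u;Y=(W[...,:2]-[595,-227])@v
    print(c,[(x,round(float(np.nanmedian(W[...,2][(abs(X-x)<6)&(Y>30)&(Y<85)&(W[...,2]>100)&(W[...,2]<210)])),1)) for x in(-66,-50,-40,0,40,66)])
E
```

```text
[ 459.39071395 -223.47890798  171.95119855] [ 0.08859318 -0.67538405  0.15203743] 16.1
side [(-66, 136.9), (-50, 184.3), (-40, 182.6), (0, 161.6), (40, 138.5), (66, 123.6)]
top [(-66, 136.3), (-50, 184.0), (-40, 179.3), (0, 156.4), (40, 133.7), (66, 119.6)]
```

View pics/s5.png

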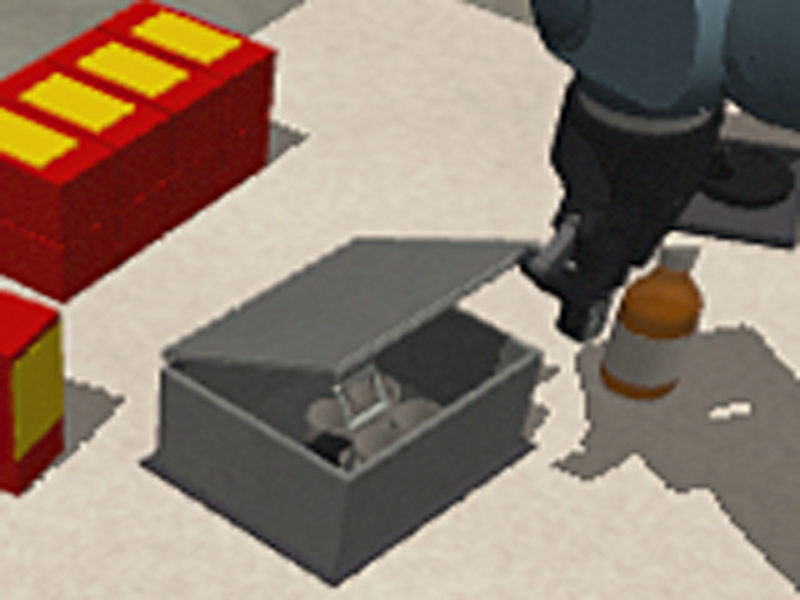

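The lid is released and stands ajar; the tool hangs at (580,320), clear in front of it. Next I tilt the tool forward, in place, so that the fingers point ahead and down.

Emit:
step_arm(rows=[[[-0.003,0,0.005,-1,-9.5,0,1],[-0.003,0,0.005,-1,-9.5,0,1],[-0.003,0,0.005,-1,-9.5,0,1],[-0.003,0,0.005,-1,-9.5,0,1],[-0.003,0,0.005,-1,-9.5,0,1],[0,0,0.005,-1,-9.5,0,1],[0,0,0,0,0,0,1],[0,0,0,0,0,0,1],[0,0,0,0,0,0,1],[0,0,0,0,0,0,1]]])

```text
time_s: 17.55
eef_pos: [454.5, -227.5, 197.2]
tcp_rot: [[0.846, -0.094, -0.525], [-0.082, -0.996, 0.047], [-0.527, 0.004, -0.85]]
force: [1.0, 0.3, -0.3]
width: -0.001
```

```bash
python3 - <<'E'
from h import *
o=r.observe();print(o["eef_pos"],o["force"],o["time_s"],o["q"]);print(o["tcp_rot"])
im,d,W=cloud("side")
p=r.camera_params("side");T=np.linalg.inv(np.array(p["T"]));f=192/np.tan(np.radians(p["vertical_fov"])/2)
def pr(q):
    c=T[:3,:3]@np.array(q)+T[:3,3]; return np.array((f*c[0]/c[2]+p["cx"],f*c[1]/c[2]+p["cy"]))
a=cv2.resize(im[60:200,200:360,::-1],None,fx=5,fy=4,interpolation=cv2.INTER_CUBIC)
e=o["eef_pos"];x=o["tcp_rot"][:,0]
for q,c in((e,(0,0,255)),(e-31*x,(0,255,0)),(e+[0,0,31],(255,0,0))):
    s=(pr(q)-[200,60]+.5)*[5,4]; print(s); cv2.circle(a,tuple(int(t) for t in s),3,c,-1)
cv2.imwrite("pics/s6.png",a)
E
```

```text
[ 454.53445946 -227.4662797   197.20753039] [ 1.01692783  0.2629353  -0.32680322] 17.55 [-66.31787999 -33.02016228 145.36242419  66.03037262  54.26917332
  -6.26266206]
[[ 0.84589731 -0.09417106 -0.52496624]
 [-0.08190811 -0.99554961  0.04660512]
 [-0.52701879  0.00357585 -0.84984611]]
[688.42857092 322.73383553]
[734.89586758 323.67806098]
[699.26700371 287.74354254]
```

View pics/s6.png

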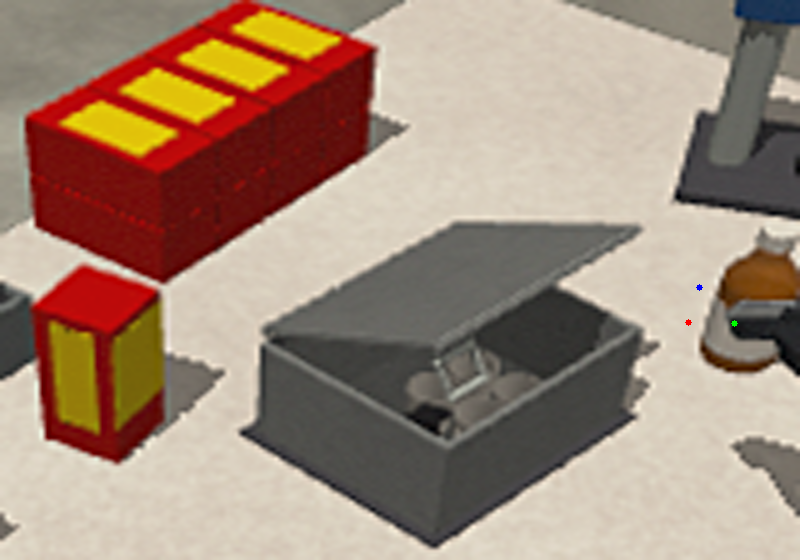

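The tip sits at the green dot (735,323): the shut fingertip is 31 mm behind the reported TCP along the tool axis. I'll advance in front of and under the lid edge, right of centre so it stays away from the striker.

Emit:
step_arm(rows=[[[0.018,-0.002,-0.012,0,0,0,1],[0.018,-0.002,-0.012,0,0,0,1],[0.018,-0.002,-0.012,0,0,0,1],[0.018,-0.002,-0.012,0,0,0,1],[0,0,0,0,0,0,1],[0.012,-0.001,-0.004,0,0,0,1],[0.012,-0.001,-0.004,0,0,0,1],[0.012,-0.001,-0.004,0,0,0,1],[0.008,-0.001,-0.003,0,0,0,1],[0,0,0,0,0,0,1]]])

```text
time_s: 18.85
eef_pos: [573.8, -238.3, 135.6]
tcp_rot: [[0.847, -0.091, -0.525], [-0.081, -0.996, 0.042], [-0.526, 0.007, -0.85]]
force: [-0.5, -0.2, -0.3]
width: 0.001
```

```bash
cat > s.py <<'E'
from h import *
import sys
o=r.observe();e=o["eef_pos"];x=o["tcp_rot"][:,0]
print("tip",(e-31*x).round(1),"x",x.round(3),o["force"].round(1),o["time_s"],o["q"].round(1))
im,d,W=cloud("side")
cv2.imwrite(f"pics/{sys.argv[1]}.png",cv2.resize(im[60:200,200:360,::-1],None,fx=5,fy=4,interpolation=cv2.INTER_CUBIC))
E
python3 s.py s7
```

```text
tip [ 547.6 -235.8  151.9] x [ 0.847 -0.081 -0.526] [-0.5 -0.2 -0.3] 18.85 [-49.5  -3.4 131.9  87.1  36.3 -23.8]
```

View pics/s7.png

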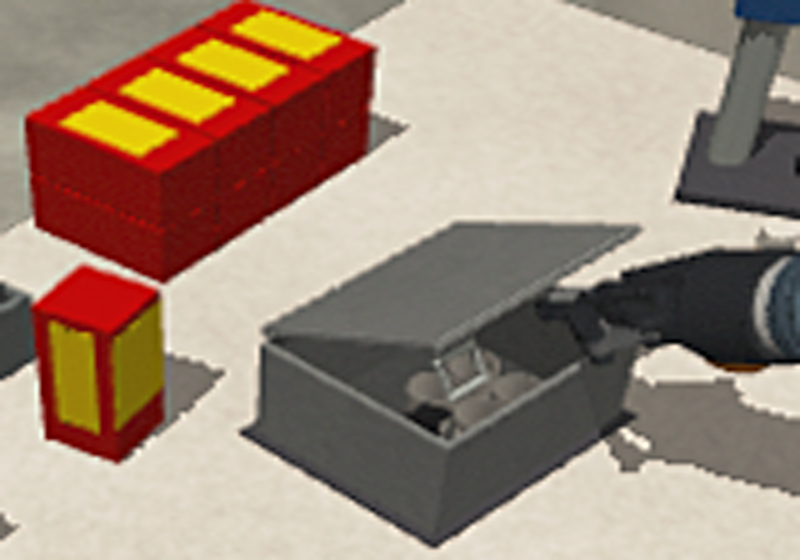

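The tip is at (545,305), just under the lid edge and clear of the walls and striker. Now I lift along the arc.

Emit:
step_arm(rows=[[[0.004,0,0.007,0,0,0,1],[0.004,0,0.007,0,0,0,1],[0.004,-0.001,0.007,0,0,0,1],[0.006,-0.001,0.009,0,0,0,1],[0.007,-0.001,0.009,0,0,0,1],[0.007,-0.001,0.009,0,0,0,1],[0.008,-0.001,0.007,0,0,0,1],[0.009,-0.001,0.007,0,0,0,1],[0.009,-0.001,0.006,0,0,0,1],[0.01,-0.001,0.005,0,0,0,1]]])

```text
time_s: 20.15
eef_pos: [644.7, -246.5, 214.3]
tcp_rot: [[0.847, -0.092, -0.524], [-0.082, -0.996, 0.041], [-0.525, 0.008, -0.851]]
force: [-0.2, -0.6, 0.0]
width: 0.002
```

```bash
python3 s.py s8
```

```text
tip [ 618.4 -244.   230.6] x [ 0.847 -0.082 -0.525] [-0.2 -0.6  0. ] 20.15 [-43.2  -3.2 121.5  74.6  32.6  -4.5]
```

View pics/s8.png

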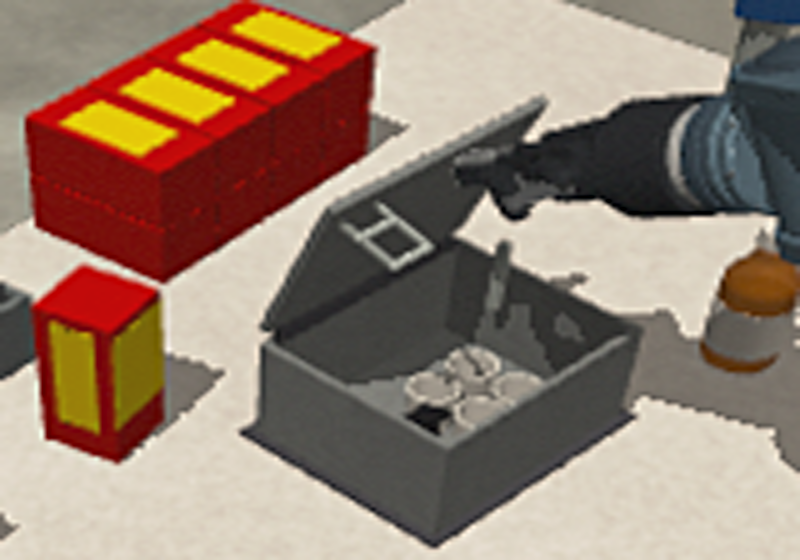

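The lid is up about 70° with the tip on its underside at (470,165). I'll carry it past upright, gently.

Emit:
step_arm(rows=[[[0.008,-0.001,0.002,0,0,0,1],[0.008,-0.001,0.001,0,0,0,1],[0.008,-0.001,0,0,0,0,1],[0.008,-0.001,0,0,0,0,1],[0.008,-0.001,0,0,0,0,1],[0.008,-0.001,0,0,0,0,1],[0.008,-0.001,-0.001,0,0,0,1],[0.007,-0.001,-0.001,0,0,0,1],[0.006,0,-0.001,0,0,0,1],[0,0,0,0,0,0,1]]])

```text
time_s: 21.45
eef_pos: [719.8, -255.2, 214.5]
tcp_rot: [[0.847, -0.091, -0.523], [-0.082, -0.996, 0.041], [-0.525, 0.008, -0.851]]
force: [-0.4, 0.4, -0.2]
width: 0.0
```

```bash
python3 s.py s9; python3 - <<'E'
from h import *
u=np.array([.9945,-.1045]);v=np.array([.1045,.9945])
W=cloud("side")[2]
X=(W[...,:2]-[595,-227])@u;Y=(W[...,:2]-[595,-227])@v
for z in(130,160,190,220,245,255): 
    m=(abs(W[...,2]-z)<5)&(Y>20)&(Y<80)&(X>0)&(X<150); print(z,m.sum(),np.median(X[m]) if m.any() else None)
E
```

```text
tip [ 693.5 -252.7  230.8] x [ 0.847 -0.082 -0.525] [-0.4  0.4 -0.2] 21.45 [-38.2   6.5 111.5  74.6  28.4  -1.7]
130 50 78.60646308854118
160 46 87.13216084205358
190 55 95.48199185376161
220 37 104.31611821593572
245 83 109.50375667280323
255 98 113.12191164392414
```

The lid is at about 1.84 rad, on its stop. I'll retreat back and up along the tool axis.

Emit:
step_arm(rows=[[[-0.015,0.001,0.008,0,0,0,1],[-0.02,0.002,0.012,0,0,0,1],[-0.025,0.002,0.015,0,0,0,1],[-0.025,0.002,0.015,0,0,0,1],[-0.025,0.002,0.015,0,0,0,1],[-0.025,0.002,0.015,0,0,0,1],[-0.02,0.002,0.01,0,0,0,1],[-0.01,0.001,0.005,0,0,0,1],[0,0,0,0,0,0,1],[0,0,0,0,0,0,1]]])

```text
time_s: 22.8
eef_pos: [547.6, -240.1, 312.2]
tcp_rot: [[0.847, -0.093, -0.523], [-0.085, -0.996, 0.04], [-0.525, 0.01, -0.851]]
force: [0.4, -0.2, -0.6]
width: 0.001
```

```bash
python3 - <<'E'
from h import *
o=r.observe();print(o["eef_pos"],o["force"],o["time_s"])
im,d,W=cloud("side");cv2.imwrite("pics/s10.png",im[:,:,::-1])
u=np.array([.9945,-.1045]);v=np.array([.1045,.9945])
X=(W[...,:2]-[595,-227])@u;Y=(W[...,:2]-[595,-227])@v
for z in(130,190,250):
    m=(abs(W[...,2]-z)<5)&(Y>20)&(Y<80)&(X>0)&(X<150); print(z,np.median(X[m]))
m=(abs(W[...,0]-590)<60)&(abs(W[...,1]-252)<50)&(W[...,2]>60); print("slim",np.nanmedian(W[m][:,2]))
W0=np.load("top.npy");W=cloud("top")[2]
def comps(W):
    m=(W[...,2]>20)&(W[...,2]<160)&(W[...,0]>330)&(W[...,0]<800)&(abs(W[...,1])<480)
    n,l,s,_=cv2.connectedComponentsWithStats(m.astype(np.uint8))
    return [(W[l==i].min(0)/2+W[l==i].max(0)/2).round() .tolist()for i in range(1,n) if 30<s[i,4]<1000]
print(comps(W0));print(comps(W))
E
```

```text
[ 547.63087622 -240.10841958  312.17663976] [ 0.41119211 -0.16971837 -0.57218526] 22.8
130 78.35085431192918
190 94.97872526249307
250 109.34931622713705
slim 116.97026337890418
[[754.0, -89.0, 83.0], [754.0, 113.0, 83.0], [514.0, 459.0, 81.0], [487.0, -419.0, 81.0], [440.0, -2.0, 89.0], [363.0, 95.0, 35.0], [360.0, -65.0, 35.0]]
[[754.0, -89.0, 83.0], [754.0, 113.0, 84.0], [598.0, -223.0, 36.0], [593.0, -257.0, 36.0], [558.0, -236.0, 36.0], [514.0, 459.0, 80.0], [487.0, -419.0, 80.0], [440.0, -2.0, 88.0], [363.0, 96.0, 36.0], [360.0, -65.0, 36.0]]
```

View pics/s10.png

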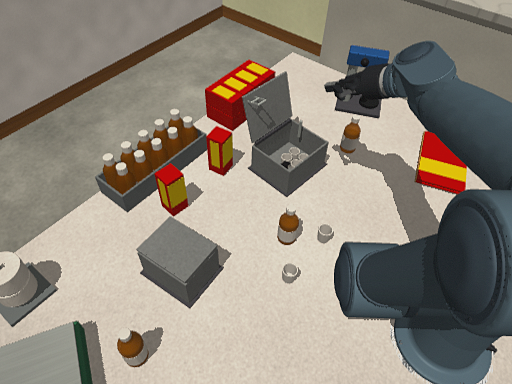

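The lid at (270,105) stands fully back and the slim box at (180,255) is shut. The loose items are where they were, and the arm is clear.

```bash
python3 -c "
from h import *
print(r.hand_in())"
```

```text
the job is handed in; nothing more can be done
None
```

The wide box is open: I pressed its lid until the latch let go and it sprang ajar. I then lifted it from underneath, right of centre and away from the striker, past upright onto its stop. I handed the job in at about 23 s of the 51 s.

**Last checks, after backing the arm away:**
- **Wide lid:** it leans back at about 1.83 rad, against 1.85 for the stop, and did not move when I withdrew.
- **Slim box:** its lid height is unchanged, so it is still shut.
- **Bottles, cups and cartons:** all seven are within about 1 mm of where they started.
- **Robot:** it touches nothing. The highest force I read was about 2 N, taken while pressing just before the last 2 mm of push. I took no reading at the deepest point.

**One disagreement:** the shut fingertips were about 31 mm behind the reported TCP along the tool axis. I found the contact by feeling down gently, and corrected for the offset in the later moves.

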